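Secure and aim the still-life lamp

ROBOT

A 6-joint arm with a two-finger parallel gripper is mounted at the origin on the work surface. World frame = base frame: x ahead of the robot, y to its left, z up, the work surface at z = 0. Lengths are in mm, angles in rad, forces in N, time in s.
With the tool pointing down it reaches from about 400 to 925 mm from the base axis. Payload 12.5 kg.
Tool frame: the origin (TCP) lies at the very end of the fingers, on their centre line; the grasp point (between the pads) lies 19 mm behind it; z points along the fingers, y is the direction in which the jaws open and shut (so a half turn about z gives the same grasp; the last joint's range is limited). The gripper opens to 95 mm and grips with 3 to 60 N. Pads are 20 mm wide; open, the fingers measure 119 mm over their backs; the gripper's body (75 mm by 180 mm) begins 59 mm behind the grasp point.
Start: joints at [-1.239, 0.491, 1.559, -0, 1.092, -0.106], TCP at [264.992, -566.062, 214.661] pointing down, gripper open.
Joint ranges: [-3.1, 3.1], [-0.84, 2.19], [0.05, 2.79], [-1.13, 4.28], [0.06, 2.93], [-2.69, 2.69]. Speed limits (rad/s): [2.22, 2.22, 2.79, 3.14, 3.14, 3.14].

INTERFACE

Orientations are given as [roll, pitch, yaw] about the fixed x, y, z axes, in that order (R = Rz(yaw) Ry(pitch) Rx(roll)).
In Python, from cell import env gives the robot as it stands.
- The arm moves only by the shell command python3 -m pendant 'ROWS'. ROWS is JSON, a list that holds one entry, the list of rows, each a list of 5 numbers: the opening, from 0 (shut) to 1 (fully open), then the shift along the tool's x, y, z in m, then the turn about the tool's z in rad. A call has exactly 8 rows; each row is the pose to reach, as a shift and turn from the pose commanded when the call began, along the tool's axes at that moment; what a row does not reach only later rows make up. A row lasts 1/10 s, in which the tool goes at most 50 mm and 8.59 degrees, less where a joint would pass 70% of its speed; a pose out of reach is approached as far as the arm can. A call with a gripper value outside its range is refused whole. The fingers move at their own pace and stop on an object; the grip force is fixed at half the most. Time passes only in rows, so rows that repeat a pose let the fingers close, or fill a call up. It gives the time, the measured TCP pose, the force and the opening at its end, in the units of the state.
- env.state(): the state, without advancing time (a new reading comes with each control period).
- env.read_camera(name): name is "scene" or "top" or "wrist"; returns a dict with "image" (420x560x3 uint8, blue, green, red), "range_z" (420x560 float32, mm along the optical axis (not along the pixel's ray), 0 where there is no reading), "fx", "fy", "cx", "cy" (pixels), "rvec" (rotation vector, rad) and "tvec" (3), from world to camera coordinates, as OpenCV has them; the wrist camera has in their place "tool_from_camera" (4x4, takes a point from camera to tool coordinates, whose origin is the TCP and whose axes are the flange's). Camera axes: x right, y down, z forward; pixel columns grow to the right and rows downward; lengths in mm; the calibration is good to about 2 mm. A picture is of the moment at which its call begins: read the wrist's pose just before it.
- env.job_done(): hands the job in, once; it reports no verdict.
The state is a dict: "t": time; "joints": joint angles; "qvel": joint speeds; "tau": joint torques, N m; "eef_pos": TCP position; "tcp_rot": TCP orientation; "ft_force": force on the tool from outside, world axes, zero at the start; "moment": the same for the moment, N m; "opening": opening from 0.0 (shut) to 1.0 (fully open).
Only numpy, scipy, OpenCV 4.12 (cv2) and the standard library are available. Lean on these libraries where they do the work, as an engineer would, in place of code of your own. Each camera call takes 0.05 s, during which the arm holds its last target. There are 200 camera calls.

TASK

Secure the lamp's swing arm with its orange snap clip: lay the clip flat on the round hub plate with its open mouth towards the pivot post, let go of it, then push it from behind until it snaps fully home in the post's groove. Swing the lamp to 45 degrees left of the red zero line, the third click to the left (anticlockwise seen from above), so that it clicks in and lights the still life. Leave the still life and the other things on the bench as they are.

Things in the scene. Friction and masses are not known exactly. Their poses are not given: they have to be found in the camera images.
- lamp_base: Lamp stand, fixed: grey cast foot 190 mm across, column, and an index plate 166 mm across, its top 72 mm above the bench. Origin on the pivot axis at bench level; x along the plate's red zero line, z up. White lines every 15 degrees (each third one longer) mark the notches.
- lamp_arm (a joint): Swing arm's angle in rad: 0 over the red zero line, positive to the left (anticlockwise from above). It clicks into a notch every 15 degrees (0.2618 rad) and stays there; travel -60 to +60 degrees. Leaving a notch takes about 5 to 8 N at the grip sleeve. Hub plate and lamp turn with the arm.
- grip_sleeve (a point): Middle of the black grip sleeve on the arm, 120 mm from the pivot axis, 90 mm above the bench. The sleeve is 46 mm long (along the arm), 18 mm wide, 22 mm high, with free space beneath. The yellow lamp and its yoke begin 190 mm from the axis and reach 180 mm above the bench.
- groove (a point): On the pivot axis at the foot of the groove, 100 mm above the bench, level with the flat top of the aluminium hub plate (102 mm across) on which the clip is laid and slides. The groove is a neck 14 mm across and 10 mm high; the steel post's head over it is 20 mm across, up to 126 mm. Axes as lamp_base.
- clip: Orange snap clip, loose, flat on the bench: horseshoe 8 mm thick, 34 mm wide (y), origin under the ring's centre, x to its mouth. Jaws end 11 mm ahead of the origin, the back (flat, 18 mm wide) is 17 mm behind it; sides parallel between. Mouth 10 mm; the jaws spring apart to pass the neck at about 8 to 13 N of push from behind, sides free. Seated it has 1 mm of play.
- jar: Still life: dark jar, 90 mm across, 158 mm high, standing; origin under its centre.
- plate: Still life: white plate 170 mm across; origin under its centre.
- lemon: Still life: yellow lemon, 48 mm across, on the plate.
- apple: Still life: green apple, 54 mm across, on the plate.
- tape: Roll of masking tape lying flat, 90 mm across, 24 mm high; origin under its centre.
- screwdriver: Screwdriver with red handle, 170 mm long, lying on the bench; origin at its middle.
- water_pot: White water pot, 80 mm across, 75 mm high, standing; origin under its centre.

How it is judged (in metres and radians):
On the way:
1. the clip lies flat on the hub plate, let go of, its mouth towards the post but not yet home (z of clip in the frame of groove between -0.003 and 0.004 m and angle between clip's own z axis and vertical below 0.12 rad and horizontal distance between clip and groove above 0.009 m and x of groove in the frame of clip above 0.008 m and y of groove in the frame of clip between -0.015 and 0.015 m and contact force between the fingers and clip below 0.2 N), for 0.2 s.
At the end, for the whole second after the job is handed in: The clip sits in the post's groove, flat on the hub plate, its centre within 3.5 mm of the pivot axis; the lamp arm rests in the notch 45 degrees left of the red zero line (within 0.06 rad); all at rest and let go (horizontal distance between clip and groove below 0.0035 m and z of clip in the frame of groove between -0.003 and 0.004 m and angle between clip's own z axis and vertical below 0.15 rad and linear speed of clip below 0.02 m/s and value of joint lamp_arm between 0.725 and 0.845 rad and velocity of joint lamp_arm between -0.05 and 0.05 rad/s); the robot touches nothing.
It fails at once if the still life is disturbed (a piece moved more than 20 mm) (distance of any of jar, plate, lemon, apple from where it was at the start of the episode above 0.02 m).
It fails at once if another thing on the bench is moved more than 30 mm (distance of any of tape, screwdriver, water_pot from where it was at the start of the episode above 0.03 m).
It also fails if it takes over 59 s, if anything falls off the work surface, if the arm or the gripper's body presses on something with over 40 N, if the wrist force passes 120 N, or if a joint passes its speed limit or range.

## Working session

There is one attempt and no reset: what is moved stays moved. The work goes in short steps, Python scripts to look and compute and a shell command to move; the robot and the scene stay as the last step left them, time stands still between calls to the robot, and variables do not carry over. Pictures are saved under pics/ and viewed, about 8 in all and at most 12, crops included, and the job is handed in when it is done.

```bash
ls; mkdir -p pics
cat > h.py <<'E'
import numpy as np, cv2
from cell import env
from scipy.spatial.transform import Rotation as R
def cam(name):
    s=env.state(); c=env.read_camera(name)
    K=np.array([[c['fx'],0,c['cx']],[0,c['fy'],c['cy']],[0,0,1]])
    if name=='wrist':
        T=np.eye(4); T[:3,:3]=R.from_euler('xyz',s['tcp_rot']).as_matrix(); T[:3,3]=s['eef_pos']
        M=T@np.array(c['tool_from_camera'])
    else:
        W=np.eye(4); W[:3,:3]=cv2.Rodrigues(np.array(c['rvec'],float))[0]; W[:3,3]=np.ravel(c['tvec']); M=np.linalg.inv(W)
    return c['image'],c['range_z'],K,M
def ray(K,M,uv,z):
    uv=np.atleast_2d(uv).astype(float); d=np.c_[uv,np.ones(len(uv))]@np.linalg.inv(K).T@M[:3,:3].T
    o=M[:3,3]; return o+d*((z-o[2])/d[:,2])[:,None]
def pts(rz,K,M,mask):
    v,u=np.nonzero(mask&(rz>0)); z=rz[v,u]
    p=(np.c_[u,v,np.ones(len(u))]@np.linalg.inv(K).T)*z[:,None]
    return p@M[:3,:3].T+M[:3,3]
E
python3 - <<'E'
from h import *
print(env.state())
for n in ['top','scene']:
    im,rz,K,M=cam(n); cv2.imwrite(f'pics/{n}0.png',im); np.savez(f'{n}0.npz',im=im,rz=rz,K=K,M=M); print(n,M[:3,3])
E
```

```text
pics
{'t': 0.0, 'joints': array([-1.23859681e+00,  4.91576780e-01,  1.55942079e+00, -1.34528431e-05,
        1.09168317e+00, -1.05603616e-01]), 'qvel': array([ 0.00041273,  0.00114685, -0.00044689,  0.0005213 ,  0.00077863,
        0.00088097]), 'tau': array([-6.50608454e-04, -6.12646222e+01, -2.58192211e+01,  6.92373002e-02,
        4.81883681e-02, -8.91082459e-05]), 'eef_pos': array([ 264.91095672, -565.83180096,  214.06091471]), 'tcp_rot': array([-3.14050938e+00, -1.02826696e-04,  4.37809287e-01]), 'ft_force': array([ 0.63271004,  0.75057448, -0.83022754]), 'moment': array([ 0.02168248,  0.00111405, -0.0139242 ]), 'opening': 0.9991483587649268}
top [ 460.80150622   47.35451862 1523.05449198]
scene [1065.16767166 -227.74711401  969.11651924]
```

View pics/top0.png

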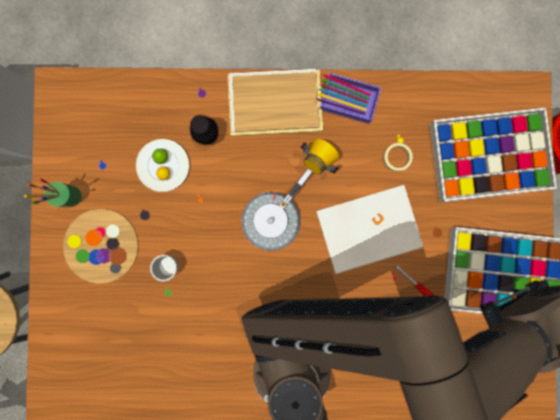

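View pics/scene0.png

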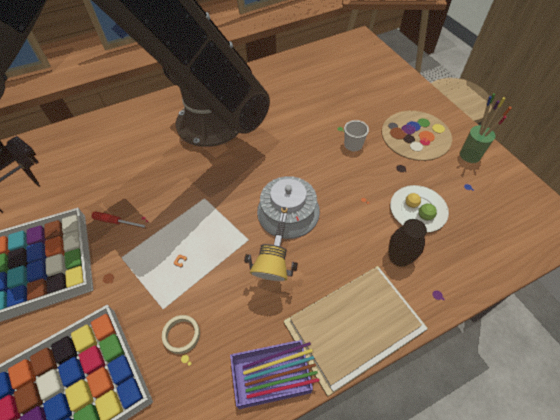

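The top view shows the pivot post near (271,219), the arm running up-right to the lamp at (322,153), and the clip at (377,219) on white paper. The still life is at (160,165), the jar at (204,130) and the pot at (163,268). Next I'll measure these.

Run:
```python
from h import *
for n in ['top','scene']:
    d=np.load(f'{n}0.npz'); im,rz,K,M=d['im'],d['rz'],d['K'],d['M']
    hsv=cv2.cvtColor(im,cv2.COLOR_BGR2HSV)
    v,u=np.indices(rz.shape); z=rz
    P=np.dstack([u,v,np.ones_like(u)])@np.linalg.inv(K).T*z[...,None]@M[:3,:3].T+M[:3,3]
    # hub plate pts
    reg=(abs(P[...,0]-P[...,0])<1)
    box=((u>235)&(u<305)&(v>180)&(v<260)) if n=='top' else ((u>250)&(u<330)&(v>160)&(v<250))
    for lo,hi,nm in [(96,104,'hub'),(116,132,'post'),(68,76,'index')]:
        m=box&(P[...,2]>lo)&(P[...,2]<hi)&(z>0); q=P[m]
        if len(q)>3:
            (c,r)=cv2.minEnclosingCircle(q[:,:2].astype(np.float32)); print(n,nm,len(q),c,r,np.median(q,0))
    sat=(hsv[...,1]>150)&(hsv[...,2]>90)
    red=box&sat&((hsv[...,0]<12)|(hsv[...,0]>172)); print('red',[(a,b,P[b,a].round(0).tolist(),im[b,a].tolist()) for a,b in zip(u[red],v[red])][:25])
    cb=((u>365)&(u<392)&(v>205)&(v<232)) if n=='top' else ((u>168)&(u<195)&(v>248)&(v<275))
    m=cb&(hsv[...,1]>130)&(hsv[...,0]<20); 
    p=ray(K,M,np.c_[u[m],v[m]],8); print('clip',m.sum(),p.mean(0),p.min(0),p.max(0), 'z',np.median(P[m][:,2]))
    ye=(hsv[...,0]>20)&(hsv[...,0]<32)&sat
    yb=((u>295)&(u<350)&(v>130)&(v<180)) if n=='top' else ((u>240)&(u<300)&(v>240)&(v<285))
    print('lamp',P[ye&yb&(z>0)].mean(0))
    rows=slice(190,250) if n=='top' else slice(160,290); cols=slice(235,450) if n=='top' else slice(120,330)
    cv2.imwrite(f'pics/{n}0c.png',cv2.resize(im[130:270,235:435] if n=='top' else im[165:285,160:330],None,fx=4,fy=4,interpolation=cv2.INTER_CUBIC))
```

```text
top hub 793 (522.1488037109375, 35.335914611816406) 102.85382843017578 [492.4527476   62.49727469 100.35514382]
top post 37 (502.9955749511719, 51.91009521484375) 36.296905517578125 [483.23247672  71.16361428 126.01415438]
top index 954 (483.1053161621094, 70.45117950439453) 82.5833511352539 [478.30975055  69.01332585  72.70913388]
red []
clip 41 [ 489.62538126 -275.9514014     8.        ] [ 478.03743371 -288.89994635    8.        ] [ 507.24363466 -259.76497183    8.        ] z 8.274539065098907
lamp [674.95438728 -77.27193873 151.86038683]
scene hub 931 (536.1196899414062, 35.894004821777344) 110.78606414794922 [497.60055459  56.56968117  99.69092494]
scene post 39 (484.69677734375, 70.06312561035156) 10.377843856811523 [486.25930745  68.13477424 124.0097272 ]
scene index 1002 (483.9856872558594, 68.77146911621094) 84.50088500976562 [507.2095323   57.23739853  72.1936057 ]
red [(np.int64(297), np.int64(218), [558.0, 60.0, 75.0], [67, 73, 179])]
clip 55 [ 492.69830618 -278.42360449    8.        ] [ 477.10324032 -293.64022632    8.        ] [ 512.59821475 -260.16180156    8.        ] z 7.539633781201587
lamp [710.67453823 -66.0052627  140.87229828]
```

View pics/top0c.png

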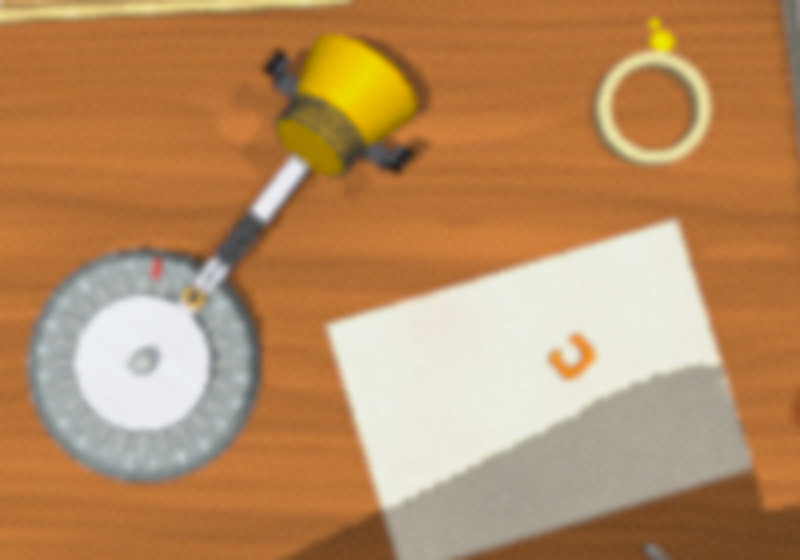

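The crop shows the red zero line at crop (157,268), the arm about 30° to its right, and the clip at crop (572,356) with its mouth pointing up and a little left. I'll go above the clip for a closer look.

```bash
cat >> h.py <<'E'
def delta(target,yaw=None):
    s=env.state(); Rm=R.from_euler('xyz',s['tcp_rot']).as_matrix()
    return (Rm.T@(np.array(target)-s['eef_pos'])).round(1)
def st():
    s=env.state(); print(round(s['t'],2),s['eef_pos'].round(1),s['tcp_rot'].round(4),s['ft_force'].round(1),round(s['opening'],3))
E
python3 -m pendant '[[[1,0.05,-0.025,0,0],[1,0.09,-0.045,0,0],[1,0.13,-0.065,0,0],[1,0.17,-0.085,0,0],[1,0.21,-0.105,0,0],[1,0.25,-0.125,0,0],[1,0.29,-0.145,0,0],[1,0.31,-0.166,0,0]]]'
python3 - <<'E'
from h import *
print(np.array(env.read_camera('wrist')['tool_from_camera']).round(2))
im,rz,K,M=cam('wrist'); st(); cv2.imwrite('pics/w1.png',im); np.savez('w1.npz',im=im,rz=rz,K=K,M=M)
E
```

```text
t: 0.9
eef_pos: [477.1, -282.2, 214.3]
tcp_rot: [-3.141, -0.0, 0.439]
ft_force: [0.8, 0.1, -0.1]
opening: 1.002
[[-0.0000e+00 -9.7000e-01 -2.5000e-01  6.8400e+01]
 [ 1.0000e+00  0.0000e+00 -0.0000e+00 -1.3000e-01]
 [ 0.0000e+00 -2.5000e-01  9.7000e-01 -1.6906e+02]
 [ 0.0000e+00  0.0000e+00  0.0000e+00  1.0000e+00]]
1.0 [ 476.3 -281.3  214.4] [-3.1406e+00  1.0000e-04  4.4140e-01] [-0.3 -0.5 -0.5] 0.995
```

View pics/w1.png

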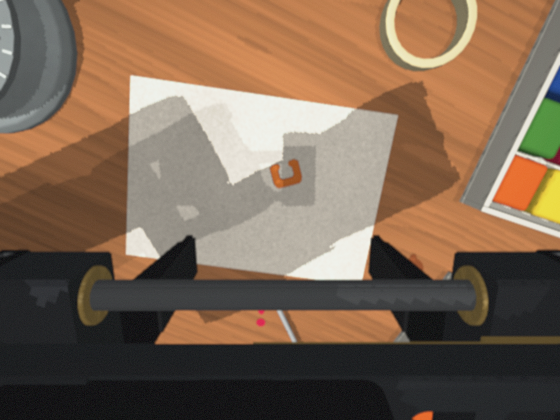

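The clip is at (286,174), in shadow, with its mouth up and slightly left in the tool frame. I'll fit its shape next.

```bash
cat > fit.py <<'E'
from h import *
def clip(im,K,M,box,ztop,fn=None):
    u0,u1,v0,v1=box; hsv=cv2.cvtColor(im,cv2.COLOR_BGR2HSV)
    m=np.zeros(im.shape[:2],np.uint8); m[v0:v1,u0:u1]=((hsv[...,1]>110)&(hsv[...,0]<22)&(hsv[...,2]>50))[v0:v1,u0:u1]*255
    cs,_=cv2.findContours(m,cv2.RETR_EXTERNAL,cv2.CHAIN_APPROX_NONE); c=max(cs,key=cv2.contourArea)[:,0]
    p=ray(K,M,c,ztop)[:,:2]; 
    f=cv2.drawContours(np.zeros_like(m),[c[:,None]],-1,255,-1)&m; v,u=np.nonzero(f)
    cen=ray(K,M,np.c_[u,v],ztop)[:,:2].mean(0)
    (rc,(w,h),a)=cv2.minAreaRect(p.astype(np.float32)); rc=np.array(rc)
    ax=np.array([np.cos(np.radians(a)),np.sin(np.radians(a))]); ay=np.array([-ax[1],ax[0]])
    x=ax if w<h else ay   # short axis (28) = clip x
    if (rc-cen)@x<0: x=-x  # mouth lies opposite the mass
    org=rc+3*x            # box spans -17..+11
    print('size',round(w,1),round(h,1),'n',len(u),'rect c',rc.round(1),'centroid off (x,y)',((cen-rc)@x).round(1),((cen-rc)@[-x[1],x[0]]).round(1),'origin',org.round(1),'yaw',np.arctan2(x[1],x[0]).round(4))
    if fn: o=im.copy(); o[f>0]=(255,0,255); cv2.imwrite(fn,cv2.resize(np.hstack([im[v0:v1,u0:u1],o[v0:v1,u0:u1]]),None,fx=5,fy=5,interpolation=cv2.INTER_NEAREST))
    return org,np.arctan2(x[1],x[0])
E
python3 - <<'E'
from fit import *
d=np.load('w1.npz'); org,y=clip(d['im'],d['K'],d['M'],(262,312,150,198),8)
print('z',np.median(pts(d['rz'],d['K'],d['M'],np.pad(np.ones((3,3),bool),((184,233),(284,273))))[:,2]))
print(delta([org[0],org[1],100]),y-env.state()['tcp_rot'][2])
E
```

```text
size 27.7 32.8 n 455 rect c [ 490.9 -276.1] centroid off (x,y) -1.7 -0.1 origin [ 493.2 -274.2] yaw 0.6974
z 7.00809590118098
[ 18.3   0.9 114.4] 0.256011924231326
```

```bash
python3 -m pendant '[[[0.7,0.01,0.001,0.03,-0.13],[0.6,0.018,0.001,0.07,-0.256],[0.6,0.018,0.001,0.11,-0.256],[0.6,0.018,0.001,0.125,-0.256],[0.6,0.018,0.001,0.125,-0.256],[0.6,0.018,0.001,0.125,-0.256],[0.6,0.018,0.001,0.125,-0.256],[0.6,0.018,0.001,0.125,-0.256]]]'
python3 - <<'E'
from fit import *
im,rz,K,M=cam('wrist'); st(); np.savez('w2.npz',im=im,rz=rz,K=K,M=M)
T=np.linalg.inv(M); p=T[:3,:3]@np.array([493.2,-274.2,8])+T[:3,3]; uv=(K@p)[:2]/p[2]; print(uv)
u,v=uv.astype(int); org,y=clip(im,K,M,(u-45,u+45,max(v-45,0),v+45),8,'pics/w2c.png')
cv2.imwrite('pics/w2.png',im)
print(delta([org[0],org[1],1.5]),y-env.state()['tcp_rot'][2])
E
```

```text
t: 1.8
eef_pos: [492.4, -278.1, 90.9]
tcp_rot: [3.14, -0.0, 0.694]
ft_force: [-0.8, 0.7, 0.3]
opening: 0.598
1.85 [ 492.4 -277.9   90.7] [ 3.1397e+00 -4.0000e-04  6.9370e-01] [-0.   0.1 -0. ] 0.599
[279.91644487 209.97095124]
size 27.8 32.5 n 961 rect c [ 491.  -275.7] centroid off (x,y) -1.0 -0.1 origin [ 493.3 -273.8] yaw 0.6932
[ 3.3 -2.8 89.2] -0.0005536255723243011
```

View pics/w2c.png

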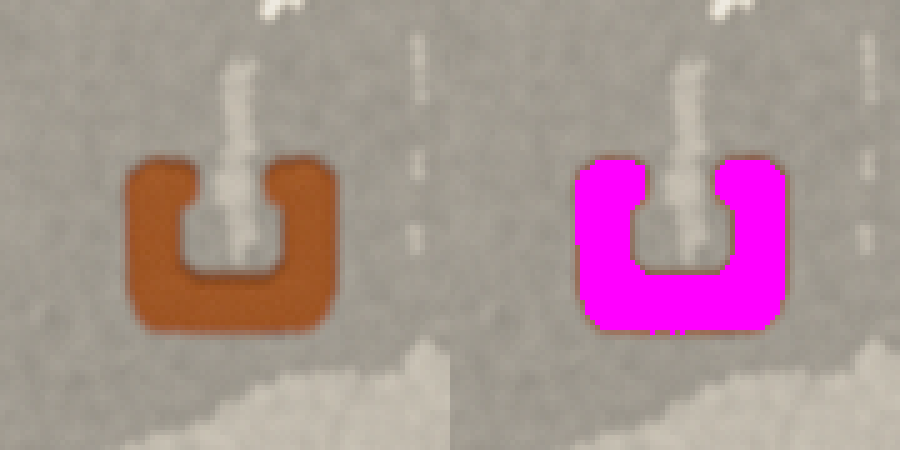

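The clip outline is clean, centred and aligned with the tool, with the mouth forward. I'll grasp it now.

```bash
python3 -m pendant '[[[0.6,0.003,-0.003,0.04,0],[0.6,0.003,-0.003,0.07,0],[0.6,0.003,-0.003,0.088,0],[0.6,0.003,-0.003,0.088,0],[0.6,0.003,-0.003,0.088,0],[0.3,0.003,-0.003,0.088,0],[0.1,0.003,-0.003,0.088,0],[0,0.003,-0.003,0.088,0]]]'; python3 -m pendant '[[[0,0,0,0,0],[0,0,0,0,0],[0,0,0,-0.03,0],[0,0,0,-0.07,0],[0,0,0,-0.12,0],[0,0,0,-0.16,0],[0,0,0,-0.16,0],[0,0,0,-0.16,0]]]'
python3 - <<'E'
from fit import *
im,rz,K,M=cam('wrist'); st(); cv2.imwrite('pics/w3.png',im); np.savez('w3.npz',im=im,rz=rz,K=K,M=M)
z=env.state()['eef_pos'][2]+6.5
org,y=clip(im,K,M,(200,360,200,380),z,'pics/w3c.png'); 
print(delta([*org,z]))
# pivot re-measured: scene post top & hub from two views
for n in ['top','scene']:
    d=np.load(f'{n}0.npz'); q=pts(d['rz'],d['K'],d['M'],np.ones(d['rz'].shape,bool))
    for lo,hi,r,c in [(120,130,14,(484.5,70)),(97,103.5,51,(484,70)),(70,75,84,(484,70))]:
        m=(q[:,2]>lo)&(q[:,2]<hi)&(np.hypot(q[:,0]-c[0],q[:,1]-c[1])<r+4); a=q[m]; print(n,lo,len(a),cv2.minEnclosingCircle(a[:,:2].astype(np.float32)),a.mean(0).round(1))
E
```

```text
t: 2.65
eef_pos: [492.6, -273.4, 1.9]
tcp_rot: [3.141, -0.0, 0.694]
ft_force: [0.2, -0.4, 0.3]
opening: 0.404
t: 3.45
eef_pos: [492.5, -273.3, 162.1]
tcp_rot: [3.14, -0.0, 0.694]
ft_force: [0.4, 0.0, -0.5]
opening: 0.349
3.5 [ 492.1 -273.1  161. ] [-3.1409e+00  3.0000e-04  6.9380e-01] [ 0.2  0.5 -0.1] 0.353
size 21.1 69.4 n 2265 rect c [ 465.6 -306.6] centroid off (x,y) -2.7 9.7 origin [ 467.9 -304.7] yaw 0.6933
[-38.8   8.9  -6.5]
top 120 31 ((483.263427734375, 71.20651245117188), 9.453516006469727) [483.2  71.  125.6]
top 97 604 ((484.82562255859375, 69.46554565429688), 52.586769104003906) [482.9  71.7 100.4]
top 70 680 ((483.24676513671875, 70.45230865478516), 82.5659408569336) [478.1  68.   72.7]
scene 120 35 ((484.69677734375, 70.06312561035156), 10.377843856811523) [485.9  68.7 124.2]
scene 97 716 ((484.446533203125, 68.90965270996094), 51.08213424682617) [486.1  67.5  99.9]
scene 70 826 ((484.2105712890625, 67.67550659179688), 83.93949890136719) [498.5  62.4  72.4]
```

View pics/w3.png

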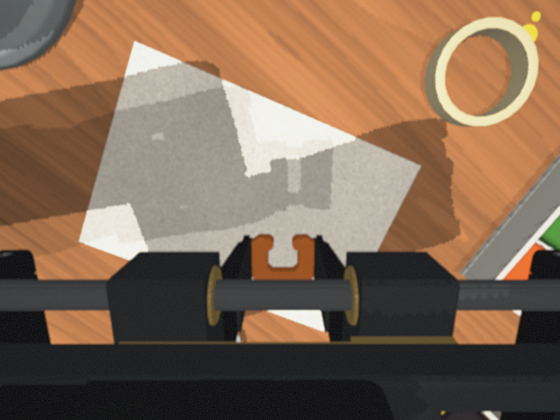

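The clip is held level between the fingers at u 252–314, mouth forward. Both views put the pivot at about (484,70). Now I'll move to the near side of the post.

```bash
python3 -m pendant '[[[0,0.02,-0.04,0,0],[0,0.04,-0.08,0,0],[0,0.06,-0.12,0,0],[0,0.08,-0.16,0,0],[0,0.105,-0.2,0,0],[0,0.13,-0.235,0,0],[0,0.153,-0.269,0,0],[0,0.153,-0.269,0,0]]]'
python3 - <<'E'
from fit import *
im,rz,K,M=cam('wrist'); st(); cv2.imwrite('pics/w4.png',im); np.savez('w4.npz',im=im,rz=rz,K=K,M=M)
q=pts(rz,K,M,np.ones(rz.shape,bool))
for lo,hi,r in [(122,130,14),(97,103.5,51),(70,75,84)]:
    m=(q[:,2]>lo)&(q[:,2]<hi)&(np.hypot(q[:,0]-484,q[:,1]-70)<r+4); a=q[m]; 
    if len(a): print(lo,len(a),cv2.minEnclosingCircle(a[:,:2].astype(np.float32)),a.mean(0).round(1))
E
```

```text
t: 4.3
eef_pos: [436.5, 34.8, 160.2]
tcp_rot: [-3.139, 0.002, 0.698]
ft_force: [-0.2, 0.1, -0.7]
opening: 0.352
4.35 [437.1  33.1 160.3] [-3.1397e+00  2.1000e-03  6.9780e-01] [-0.4  0.4 -0.4] 0.352
122 775 ((482.0037536621094, 70.73847961425781), 9.833059310913086) [482.   70.8 124.4]
97 16810 ((484.42266845703125, 68.72669219970703), 53.81907653808594) [483.9  71.9  99.1]
70 17353 ((481.74853515625, 70.52461242675781), 82.58826446533203) [486.1  78.3  71.7]
```

View pics/w4.png

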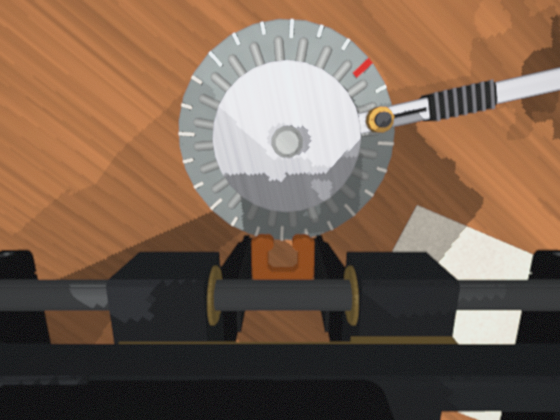

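The post head is at (287,141), the red zero line at (362,68), and the arm goes right with the sleeve at (462,98). The clip is held straight. Now I'll work out the distances.

Run:
```python
from fit import *
st(); print(delta([461.5,52.3,112]))
d=np.load('w4.npz'); im,K,M=d['im'],d['K'],d['M']; pv=np.array([482,70.7])
hsv=cv2.cvtColor(im,cv2.COLOR_BGR2HSV); m=np.zeros(im.shape[:2],bool); m[50:90,340:385]=True
m&=((hsv[...,0]<8)|(hsv[...,0]>172))&(hsv[...,1]>130)&(hsv[...,2]>120)
v,u=np.nonzero(m); p=ray(K,M,np.c_[u,v],72)[:,:2]-pv; print('red',len(u),np.hypot(*p.T).mean(),np.degrees(np.arctan2(*p.mean(0)[::-1])))
s=ray(K,M,[[381,120],[462,98]],101)[:,:2]-pv; print('arm',np.hypot(*s.T),np.degrees(np.arctan2(s[:,1],s[:,0])))
```

```text
4.35 [437.1  33.1 160.3] [-3.1397e+00  2.1000e-03  6.9780e-01] [-0.4  0.4 -0.4] 0.352
[31.1  1.  48.3]
red 135 74.89885040071296 -7.77744558782666
arm [ 64.46163308 118.18502623] [-38.28143247 -36.80033271]
```

```bash
python3 -m pendant '[[[0,0.01,0,0.01,0],[0,0.031,0.001,0.03,0],[0,0.031,0.001,0.047,0],[0,0.031,0.001,0.047,0],[0,0.031,0.001,0.047,0],[0,0.031,0.001,0.047,0],[0,0.031,0.001,0.047,0],[0,0.031,0.001,0.047,0]]]'
python3 - <<'E'
from fit import *
st(); print(delta([461.5,52.3,102]))
im,rz,K,M=cam('wrist'); q=pts(rz,K,M,np.ones(rz.shape,bool))
for lo,hi,r in [(122,130,14),(70,75,84)]:
    m=(q[:,2]>lo)&(q[:,2]<hi)&(np.hypot(q[:,0]-484,q[:,1]-70)<r+4); a=q[m]
    if len(a): print(lo,len(a),cv2.minEnclosingCircle(a[:,:2].astype(np.float32)),a.mean(0).round(1))
E
```

```text
t: 5.15
eef_pos: [462.8, 50.1, 115.2]
tcp_rot: [3.141, -0.001, 0.693]
ft_force: [0.5, 0.6, 0.0]
opening: 0.348
5.15 [462.8  50.1 115.2] [ 3.1408e+00 -7.0000e-04  6.9340e-01] [0.5 0.6 0. ] 0.348
[ 0.4 -2.5 13.2]
122 1105 ((482.1627502441406, 70.6158447265625), 9.971899032592773) [482.5  71.  124.4]
70 18017 ((481.9797668457031, 70.6834487915039), 82.51100158691406) [504.   94.3  71.7]
```

```bash
python3 -m pendant '[[[0,0,-0.0025,0.005,0],[0,0,-0.0025,0.009,0],[0,0,-0.0025,0.0115,0],[0,0,-0.0025,0.0125,0],[0,0,-0.0025,0.0125,0],[0,0,-0.0025,0.0125,0],[0,0,-0.0025,0.0125,0],[0,0,-0.0025,0.0125,0]]]'
```

```text
t: 6.0
eef_pos: [461.0, 52.3, 102.1]
tcp_rot: [3.141, -0.0, 0.694]
ft_force: [-0.2, 0.8, -0.9]
opening: 0.351
```

```bash
python3 -m pendant '[[[0,0,0,0.001,0],[0,0,0,0.001,0],[0.4,0,0,0.001,0],[0.5,0,0,0.001,0],[0.55,0,0,0.001,0],[0.6,0,0,0.001,0],[0.6,0,0,0,0],[0.6,0,0,-0.01,0]]]'; python3 -m pendant '[[[0.6,-0.005,0,-0.03,0],[0.6,-0.03,0,-0.05,0],[0.3,-0.045,0,-0.05,0],[0,-0.045,0,-0.05,0],[0,-0.045,0,-0.05,0],[0,-0.045,0,-0.05,0],[0,-0.045,0,-0.05,0],[0,-0.045,0,-0.05,0]]]'
python3 - <<'E'
from fit import *
im,rz,K,M=cam('wrist'); st(); cv2.imwrite('pics/w5.png',im); np.savez('w5.npz',im=im,rz=rz,K=K,M=M)
org,y=clip(im,K,M,(230,350,170,270),108,'pics/w5c.png'); r=[482.3,70.6]-org; print('post in clip frame',[np.cos(y),np.sin(y)]@r,[-np.sin(y),np.cos(y)]@r)
print(y-env.state()['tcp_rot'][2],'to 12mm behind clip back',delta([*(org-(17+10+8)*np.array([np.cos(y),np.sin(y)])),103]))
E
```

```text
t: 6.8
eef_pos: [460.5, 52.3, 111.7]
tcp_rot: [-3.14, 0.002, 0.694]
ft_force: [-0.3, -0.6, -0.0]
opening: 0.595
t: 7.6
eef_pos: [426.5, 23.7, 161.7]
tcp_rot: [-3.141, 0.001, 0.694]
ft_force: [-0.2, 0.6, 0.3]
opening: 0.152
7.65 [426.5  23.7 161.8] [-3.1412e+00  5.0000e-04  6.9420e-01] [1.1 0.  0.8] 0.108
size 48.3 86.7 n 4340 rect c [421.5  14. ] centroid off (x,y) -1.5 1.9 origin [419.3  11.9] yaw -2.3609
post in clip frame -86.06809922261846 2.6016644807688465
-3.055073342621337 to 12mm behind clip back [21.8  1.5 58.8]
```

View pics/w5.png

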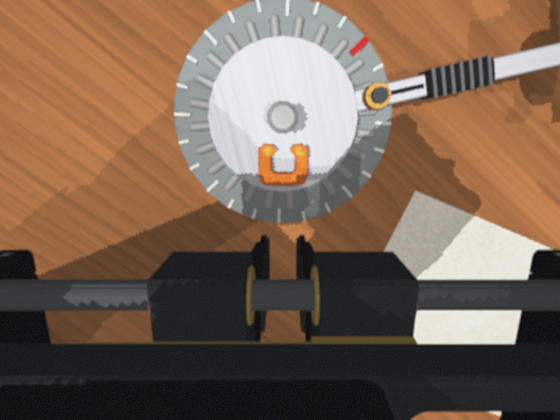

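The clip lies flat on the hub at (284,165), with its mouth towards the post head at (283,117). My crop box missed it, so I'll redo the fit on the same image.

Run:
```python
from fit import *
d=np.load('w5.npz'); im,rz,K,M=d['im'],d['rz'],d['K'],d['M']
org,y=clip(im,K,M,(245,320,132,198),108); r=[482.3,70.6]-org; print('post in clip frame',[np.cos(y),np.sin(y)]@r,[-np.sin(y),np.cos(y)]@r)
m=np.zeros(rz.shape,bool); m[175:182,270:296]=True; print('ztop',np.median(pts(rz,K,M,m)[:,2]))
st(); print(y-env.state()['tcp_rot'][2],'8mm behind clip back',delta([*(org-(17+10+8)*np.array([np.cos(y),np.sin(y)])),103]), 'clip',delta([*org,103]),'post',delta([482.3,70.6,103]))
```

```text
size 27.5 32.5 n 1312 rect c [458.6  50.8] centroid off (x,y) -1.5 0.0 origin [460.9  52.7] yaw 0.6941
post in clip frame 27.902393915246755 0.058416350868542466
ztop 107.08468149054687
7.65 [426.5  23.7 161.8] [-3.1412e+00  5.0000e-04  6.9420e-01] [1.1 0.  0.8] 0.108
-7.290582227892362e-05 8mm behind clip back [10.  -0.3 58.8] clip [45.  -0.3 58.8] post [72.9 -0.3 58.7]
```

The clip is placed 27.9 mm from the post and 0.1 mm off line. Milestone conditions met. Now I'll lower the closed fingers behind it.

```bash
python3 -m pendant '[[[0,0.004,0,0.02,0],[0,0.006,0,0.04,0],[0,0.006,0,0.055,0],[0,0.006,0,0.0595,0],[0,0.006,0,0.0595,0],[0,0.006,0,0.0595,0],[0,0.006,0,0.0595,0],[0,0.006,0,0.0595,0]]]'
python3 - <<'E'
from h import *
st(); print('post',delta([482.3,70.6,102.5]))
E
```

```text
t: 8.45
eef_pos: [431.3, 27.3, 103.2]
tcp_rot: [3.141, -0.001, 0.694]
ft_force: [-0.1, 0.1, 0.3]
opening: 0.002
8.45 [431.3  27.3 103.2] [ 3.1407e+00 -8.0000e-04  6.9370e-01] [-0.1  0.1  0.3] 0.002
post [66.9 -0.6  0.7]
```

```bash
python3 -m pendant '[[[0,0.008,0,0,0],[0,0.014,0,0,0],[0,0.019,0,0,0],[0,0.023,0,0,0],[0,0.027,0,0,0],[0,0.031,0,0,0],[0,0.034,0,0,0],[0,0.036,0,0,0]]]'; python3 -m pendant '[[[0,0.001,0,0,0],[0,0.002,0,0,0],[0,0.003,0,0,0],[0,0.003,0,0,0],[0,0.003,0,0,0],[0,0.003,0,0,0],[0,0.003,0,0,0],[0,0.003,0,0,0]]]';  python3 - <<'E'
from h import *
st(); print('post',delta([482.3,70.6,102.5]))
im,rz,K,M=cam('wrist'); np.savez('w6.npz',im=im,rz=rz,K=K,M=M); cv2.imwrite('pics/w6.png',im)
E
```

```text
t: 9.25
eef_pos: [458.9, 50.5, 102.6]
tcp_rot: [3.142, 0.0, 0.694]
ft_force: [-0.3, 1.0, 0.6]
opening: 0.004
t: 10.05
eef_pos: [461.0, 52.2, 102.6]
tcp_rot: [3.141, 0.0, 0.694]
ft_force: [0.9, -1.1, -1.1]
opening: 0.003
10.05 [461.   52.2 102.6] [3.1415 0.     0.6937] [ 0.9 -1.1 -1.1] 0.003
post [28.1 -0.5  0.1]
```

View pics/w6.png

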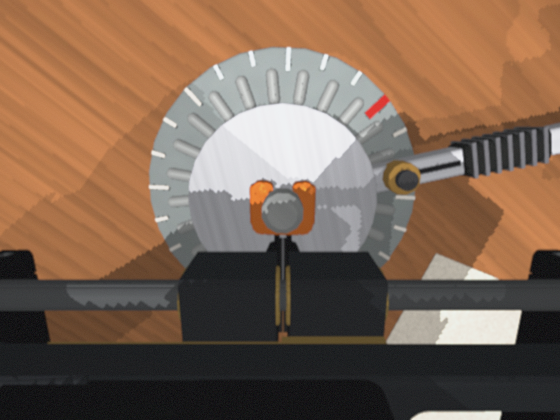

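The jaws have passed the post: the clip is at (282,208) with its jaw ends at v≈181. I'll press gently until it resists, to be sure it's fully home.

```bash
python3 -m pendant '[[[0,0.001,0,0,0],[0,0.001,0,0,0],[0,0.002,0,0,0],[0,0.002,0,0,0],[0,0.002,0,0,0],[0,0.002,0,0,0],[0,0.002,0,0,0],[0,0.002,0,0,0]]]'
python3 - <<'E'
from h import *
st(); print('post',delta([482.3,70.6,102.5]))
im,rz,K,M=cam('wrist'); st()
for n,(im,K,M) in {'before':[np.load('w6.npz')[k] for k in ('im','K','M')],'now':(im,K,M)}.items():
    hsv=cv2.cvtColor(im,cv2.COLOR_BGR2HSV); m=np.zeros(im.shape[:2],bool); m[165:245,235:335]=True
    m&=(hsv[...,0]<22)&(hsv[...,1]>110)&(hsv[...,2]>50); v,u=np.nonzero(m)
    p=ray(K,M,np.c_[u,v],108)[:,:2]-[482.3,70.6]; y=.694; a=p@[np.cos(y),np.sin(y)]; b=p@[-np.sin(y),np.cos(y)]
    print(n,len(u),'front',np.percentile(a,99.5),'sides',np.percentile(b,[.5,99.5]))
E
```

```text
t: 10.9
eef_pos: [462.3, 53.5, 102.6]
tcp_rot: [-3.141, 0.0, 0.694]
ft_force: [-3.1, -4.5, 1.0]
opening: 0.001
10.9 [462.3  53.5 102.6] [-3.1414e+00  5.0000e-04  6.9380e-01] [-3.1 -4.5  1. ] 0.001
post [26.3 -0.4  0.1]
10.95 [462.3  53.5 102.6] [-3.1414e+00  5.0000e-04  6.9380e-01] [-2.7 -3.6  1.4] 0.008
before 1632 front 12.790094903537765 sides [-16.05069299  16.61717702]
now 1600 front 13.10625545775853 sides [-15.96333319  16.59201925]
```

A steady 5 N of resistance with the jaw ends 13 mm past the axis means the clip is home. I'll back off, lift, and go over the sleeve.

```bash
python3 -m pendant '[[[0,-0.004,0,0,0],[0,-0.015,0,-0.005,0],[0,-0.015,0,-0.04,0],[0.2,-0.015,0,-0.08,0],[0.35,-0.015,0,-0.105,0.12],[0.35,-0.015,0,-0.105,0.25],[0.35,-0.015,0,-0.105,0.38],[0.35,-0.015,0,-0.105,0.5]]]'
python3 - <<'E'
from fit import *
st(); print(env.state()['joints'].round(2)); print(delta([577.4,-2.6,200]))
E
```

```text
t: 11.75
eef_pos: [450.6, 43.7, 208.2]
tcp_rot: [3.141, -0.001, 0.188]
ft_force: [-0.5, 0.6, 0.2]
opening: 0.334
11.75 [450.6  43.7 208.2] [ 3.1414e+00 -1.4000e-03  1.8840e-01] [-0.5  0.6  0.2] 0.334
[-0.05  0.25  1.97  0.    0.91  1.33]
[115.9  69.2   8.4]
```

```bash
python3 -m pendant '[[[0.5,0.03,0.015,0,0.13],[0.5,0.06,0.03,0,0.26],[0.5,0.09,0.05,0,0.39],[0.5,0.116,0.069,0,0.52],[0.5,0.116,0.069,0,0.65],[0.5,0.116,0.069,0,0.77],[0.5,0.116,0.069,0,0.85],[0.5,0.116,0.069,0,0.85]]]'
python3 - <<'E'
from fit import *
st(); 
c=env.read_camera('wrist'); im,rz,K,M=cam('wrist'); cv2.imwrite('pics/w7.png',im); np.savez('w7.npz',im=im,rz=rz,K=K,M=M)
print(delta([482.3,70.6,82]))
q=pts(rz,K,M,np.ones(rz.shape,bool)); r=q[:,:2]-[482.3,70.6]; rr=np.hypot(*r.T); m=(rr>97)&(rr<143)&(q[:,2]>84)&(q[:,2]<106); a=np.degrees(np.arctan2(r[m,1],r[m,0])); print(m.sum(),np.median(a),a.min(),a.max(),q[m].mean(0))
E
```

```text
t: 12.55
eef_pos: [577.7, -1.8, 207.9]
tcp_rot: [-3.141, -0.0, -0.658]
ft_force: [-0.0, -0.5, 0.0]
opening: 0.499
12.55 [577.7  -1.8 207.9] [-3.1413e+00 -2.0000e-04 -6.5760e-01] [-0.  -0.5  0. ] 0.499
[-119.8    0.8  125.9]
1071 -37.81032565113754 -42.8798949173553 -32.46650177921888 [578.10403367  -3.44760382  99.69112146]
```

View pics/w7.png

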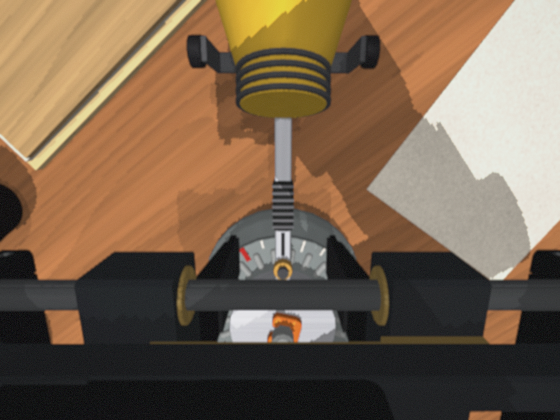

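The sleeve (283,205) is in line with the fingers and the lamp begins well ahead. The clip shows around the post at (286,328). I'll descend and cage the sleeve.

```bash
python3 -m pendant '[[[0.5,0,0.001,0.03,0],[0.5,0,0.001,0.07,0],[0.5,0,0.001,0.1,0],[0.5,0,0.001,0.12,0],[0.5,0,0.001,0.124,0],[0.4,0,0.001,0.124,0],[0.3,0,0.001,0.124,0],[0.26,0,0.001,0.124,0]]]'
```

```text
t: 13.45
eef_pos: [578.1, -2.2, 84.9]
tcp_rot: [-3.141, -0.002, -0.656]
ft_force: [0.7, -0.8, -0.2]
opening: 0.308
```

```bash
python3 -c "
import numpy as np
for d in range(3,26,3):
  f=np.radians(d); print(d,(-.12*(1-np.cos(f))).round(4),(-.12*np.sin(f)).round(4),-f.round(3))
f=np.radians(25);print((-.12*(1-np.cos(f))).round(4),(-.12*np.sin(f)).round(4),-f)"
```

```text
3 -0.0002 -0.0063 -0.052
6 -0.0007 -0.0125 -0.105
9 -0.0015 -0.0188 -0.157
12 -0.0026 -0.0249 -0.209
15 -0.0041 -0.0311 -0.262
18 -0.0059 -0.0371 -0.314
21 -0.008 -0.043 -0.367
24 -0.0104 -0.0488 -0.419
-0.0112 -0.0507 -0.4363323129985824
```

```bash
python3 -m pendant '[[[0.26,-0.0002,-0.0063,0,-0.052],[0.26,-0.0007,-0.0125,0,-0.105],[0.26,-0.0015,-0.0188,0,-0.157],[0.26,-0.0026,-0.0249,0,-0.209],[0.26,-0.0041,-0.0311,0,-0.262],[0.26,-0.0059,-0.0371,0,-0.314],[0.26,-0.008,-0.043,0,-0.367],[0.26,-0.0104,-0.0488,0,-0.419]]]'
python3 - <<'E'
from h import *
st(); print(delta([482.3,70.6,83])); im,rz,K,M=cam('wrist')
q=pts(rz,K,M,np.ones(rz.shape,bool)); r=q[:,:2]-[482.3,70.6]; rr=np.hypot(*r.T); m=(rr>97)&(rr<180)&(q[:,2]>84)&(q[:,2]<103); a=np.degrees(np.arctan2(r[m,1],r[m,0])); print(m.sum(),np.median(a)+7.6)
d=np.load('top0.npz'); print('jar',ray(d['K'],d['M'],[[204,130]],158))
E
```

```text
t: 14.25
eef_pos: [599.4, 42.5, 84.7]
tcp_rot: [3.141, -0.001, -0.235]
ft_force: [-0.6, -1.3, -0.8]
opening: 0.256
14.25 [599.4  42.5  84.7] [ 3.1412e+00 -1.5000e-03 -2.3490e-01] [-0.6 -1.3 -0.8] 0.256
[-1.204e+02 -1.000e-01  1.500e+00]
4738 -7.607245080722281
jar [[744.73083617 266.11105119 158.        ]]
```

Run:
```python
from h import *
for n in ['top','scene']:
    d=np.load(f'{n}0.npz'); q=pts(d['rz'],d['K'],d['M'],np.ones(d['rz'].shape,bool)); r=q[:,:2]-[483,70.3]; rr=np.hypot(*r.T); a=np.degrees(np.arctan2(r[:,1],r[:,0]))
    m=(rr>150)&(rr<340)&(abs(a+37.6)<20)&(q[:,2]>60)&(q[:,2]<190); print(n,'lamp r',np.percentile(rr[m],[1,50,99,100]).round(),'z',q[m][:,2].min(),'ang',a[m].min(),a[m].max())
    m=(np.hypot(q[:,0]-745,q[:,1]-266)<80)&(q[:,2]>20)&(q[:,2]<175); print('jar',cv2.minEnclosingCircle(q[m][:,:2].astype(np.float32)),'r',rr[m].min(),'ang',a[m].min(),a[m].max())
```

```text
top lamp r [156. 239. 280. 283.] z 79.5709699371962 ang -53.08649938185104 -22.08883593311683
jar ((759.7236328125, 256.1365661621094), 65.72452545166016) r 303.89955326747906 ang 22.692784291935972 44.10197446018836
scene lamp r [157. 253. 283. 284.] z 79.52695385969162 ang -52.767382839447265 -21.981160502823126
jar ((775.7252197265625, 252.40097045898438), 58.549381256103516) r 304.7207813926299 ang 22.81813368464346 41.24663080138174
```

The lamp reaches a radius of 284 mm and the jar begins at 304 mm, so the swing is clear. Continuing.

```bash
python3 -m pendant '[[[0.26,-0.0002,-0.0063,0,-0.052],[0.26,-0.0007,-0.0125,0,-0.105],[0.26,-0.0015,-0.0188,0,-0.157],[0.26,-0.0026,-0.0249,0,-0.209],[0.26,-0.0041,-0.0311,0,-0.262],[0.26,-0.0059,-0.0371,0,-0.314],[0.26,-0.008,-0.043,0,-0.367],[0.26,-0.0104,-0.0488,0,-0.419]]]'; python3 -m pendant '[[[0.26,-0.0002,-0.0063,0,-0.052],[0.26,-0.0007,-0.0125,0,-0.105],[0.26,-0.0015,-0.0188,0,-0.157],[0.26,-0.0026,-0.0249,0,-0.209],[0.26,-0.0041,-0.0311,0,-0.262],[0.26,-0.0059,-0.0371,0,-0.314],[0.26,-0.008,-0.043,0,-0.367],[0.26,-0.0104,-0.0488,0,-0.419]]]'
python3 - <<'E'
from h import *
st(); print(delta([482.3,70.6,83])); im,rz,K,M=cam('wrist')
q=pts(rz,K,M,np.ones(rz.shape,bool)); r=q[:,:2]-[482.3,70.6]; rr=np.hypot(*r.T); m=(rr>97)&(rr<180)&(q[:,2]>84)&(q[:,2]<103); a=np.degrees(np.arctan2(r[m,1],r[m,0])); print(m.sum(),np.median(a)+7.6)
E
```

```text
t: 15.1
eef_pos: [600.7, 92.1, 84.4]
tcp_rot: [3.14, -0.001, 0.184]
ft_force: [-0.2, -10.5, 0.1]
opening: 0.258
t: 15.9
eef_pos: [581.6, 138.8, 84.4]
tcp_rot: [3.141, -0.001, 0.602]
ft_force: [0.5, 0.3, -0.3]
opening: 0.258
15.9 [581.6 138.8  84.4] [ 3.1409e+00 -1.1000e-03  6.0200e-01] [ 0.5  0.3 -0.3] 0.258
[-120.4    0.     1.3]
4860 41.44452113203797
```

```bash
python3 -m pendant '[[[0.26,-0.0001,-0.004,0,-0.035],[0.26,-0.0002,-0.0075,0,-0.06],[0.26,-0.0002,-0.0075,0,-0.06],[0.26,-0.0002,-0.0075,0,-0.06],[0.26,-0.0002,-0.0068,0,-0.052],[0.4,-0.0002,-0.0063,0,-0.052],[0.5,-0.0002,-0.0063,0,-0.052],[0.5,-0.0002,-0.0063,0,-0.052]]]'
python3 - <<'E'
from h import *
st(); im,rz,K,M=cam('wrist'); cv2.imwrite('pics/w8.png',im)
q=pts(rz,K,M,np.ones(rz.shape,bool)); r=q[:,:2]-[482.3,70.6]; rr=np.hypot(*r.T); m=(rr>97)&(rr<180)&(q[:,2]>84)&(q[:,2]<103); a=np.degrees(np.arctan2(r[m,1],r[m,0])); print(m.sum(),np.median(a)+7.6)
E
```

```text
t: 16.75
eef_pos: [577.7, 143.8, 83.6]
tcp_rot: [3.141, 0.0, 0.653]
ft_force: [0.4, 0.6, -1.4]
opening: 0.455
16.75 [577.7 143.8  83.6] [3.1415 0.     0.6526] [ 0.4  0.6 -1.4] 0.455
5049 44.982156454444144
```

The arm is at 45.0°. I'll lift straight up and draw back towards the robot to check the result.

```bash
python3 -m pendant '[[[0.5,0,0,-0.02,0],[0.5,0,0,-0.06,0],[0.5,0,0,-0.1,0],[0.5,0,0,-0.14,0],[0.5,-0.04,0,-0.15,0],[0.5,-0.09,0,-0.15,0],[0.5,-0.14,0,-0.15,0],[0.5,-0.17,0,-0.15,0]]]'; python3 -m pendant '[[[0.5,-0.01,0,0,0],[0.5,-0.01,0,0,0],[0.5,-0.01,0,0,0],[0.5,-0.01,0,0,0],[0.5,-0.01,0,0,0],[0.5,-0.01,0,0,0],[0.5,-0.01,0,0,0],[0.5,-0.01,0,0,0]]]'
python3 - <<'E'
from fit import *
st(); im,rz,K,M=cam('wrist'); cv2.imwrite('pics/w9.png',im); np.savez('w9.npz',im=im,rz=rz,K=K,M=M)
q=pts(rz,K,M,np.ones(rz.shape,bool))
m=(q[:,2]>122)&(q[:,2]<130)&(np.hypot(q[:,0]-482,q[:,1]-70)<14); c=cv2.minEnclosingCircle(q[m][:,:2].astype(np.float32)); print('post',c)
r=q[:,:2]-np.array(c[0]); rr=np.hypot(*r.T); m=(rr>97)&(rr<180)&(q[:,2]>84)&(q[:,2]<103); a=np.degrees(np.arctan2(r[m,1],r[m,0])); print(m.sum(),np.median(a)+7.6)
hsv=cv2.cvtColor(im,cv2.COLOR_BGR2HSV); v,u=np.nonzero((hsv[...,0]<20)&(hsv[...,1]>120)&(hsv[...,2]>50))
p=ray(K,M,np.c_[u,v],108)[:,:2]; k=np.hypot(*(p-c[0]).T)<30; h=p[k].astype(np.float32); print('clip rect',k.sum(),cv2.minAreaRect(h))
rc,(w,hh),an=cv2.minAreaRect(h)
for n in ['top','scene']:
    im,rz,K,M=cam(n); d=np.load(f'{n}0.npz')
    cv2.imwrite(f'pics/{n}1.png',im)
E
```

```text
t: 17.6
eef_pos: [439.8, 39.6, 233.7]
tcp_rot: [-3.142, 0.0, 0.653]
ft_force: [0.9, 0.6, -0.2]
opening: 0.501
t: 18.4
eef_pos: [434.7, 34.7, 233.5]
tcp_rot: [-3.142, 0.0, 0.653]
ft_force: [-0.8, -0.3, 0.7]
opening: 0.502
18.4 [434.7  34.7 233.5] [-3.1416e+00  1.0000e-04  6.5300e-01] [-0.8 -0.3  0.7] 0.502
post ((481.80120849609375, 70.7358169555664), 9.679393768310547)
346 45.08872896293364
clip rect 584 ((482.91229248046875, 68.86064910888672), (32.49323272705078, 27.009382247924805), 26.13991928100586)
```

View pics/w9.png

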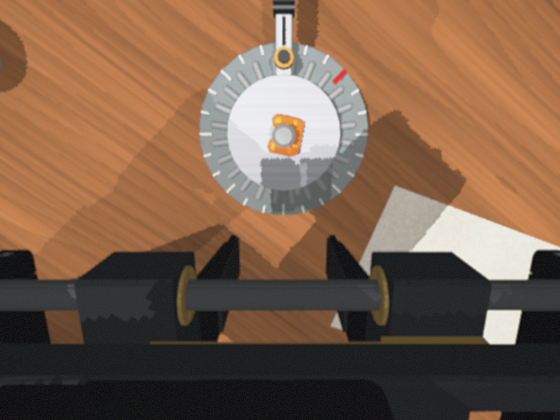

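View pics/scene1.png

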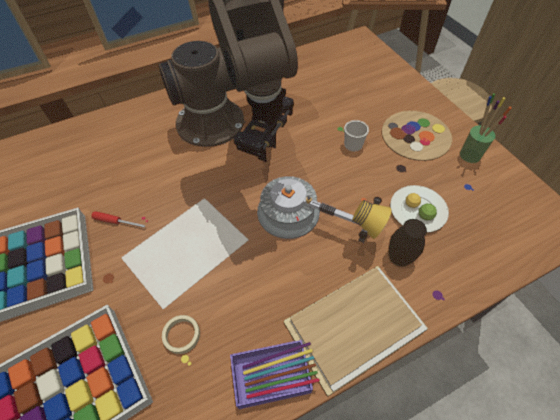

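The wrist view shows the clip round the post at (286,134), with its fitted origin about 1 mm from the axis. The arm is at 45.1°. In the scene view the still life, tape, screwdriver and pot are where they were at the start, and the lamp faces the jar. I'll hand it in.

```bash
python3 -c "
from cell import env
print(env.job_done())"
```

```text
the job is handed in; nothing more can be done
None
```

I secured the lamp's swing arm with the clip, swung the lamp to 45° left of the red line, and handed the job in at about 18.5 s. The hand-in gave no verdict.

- **Placing the clip:** I laid it flat on the hub plate and let go. It then lay 27.9 mm from the post, 0.1 mm off line, with its mouth towards the post.
- **Snapping it home:** I pushed it from behind with the closed fingers until it resisted at about 5 N. I did not catch the 8–13 N snap in the force readings. That it is home rests on that resistance, on the jaws lying about 13 mm past the axis, and on the final fit, which put its centre about 1 mm from the pivot axis.
- **Swinging the lamp:** I moved it from −30° with the fingers loosely around the sleeve. It read 45.0° just after release and 45.1° after I had backed away.
- **Surroundings:** By eye, the last scene picture shows the still life, tape, screwdriver and water pot where they started; I did not measure them. The gripper was clear of everything.

The fixed cameras and the wrist camera disagreed by about 2 mm on where the pivot is, within the stated calibration. One clip measurement used a crop that missed the clip, and I redid it from the same picture.

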